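# Clamp a wine sample bottle in the ratchet bottle clamp

### The job

Stand the white-capped amber sample bottle upright in the blue ratchet clamp, between the flat jaw and the V-shaped jaw, and let go of it. Then take hold of the red handle and pump the lever in full strokes, which closes the clamp one tooth each, until the handle has clearly turned heavy and the bottle is firmly held; stop there, for pumping on cracks the glass. Close the clamp with its lever only, never by pushing on the jaws, let go at the end, and leave the flask, the beaker and the loose stopper where they are.

Things in the scene. Friction and masses are not known exactly. Their poses are not given: they have to be found in the camera images.
- clamp: Ratchet bottle clamp fixed to the bench: blue base plate 100 (x) by 310 (y) by 12 mm (the bottle stands on it, at z = 12 mm); blue housing, 62 mm high, at its +y end. Origin on the bench under the bottle's place; z up; +y is the closing direction, flat jaw to V jaw; the handle is on the -x side. A bottle just touching both walls of the relaxed V jaw has its axis at x = 0, y = 0.
- jaw: Flat moving jaw, steel with black rubber face, 56 mm wide (x), 15 mm thick, 16 to 56 mm above the bench, toothed rack behind it (-y). Origin: middle of the rubber face, at bench height. Slides along the clamp's +y only, with 1.5 N drag; tooth pitch 8 mm, a holding pawl stops it from going back. It starts 12 to 20 mm short of a bottle that touches the V jaw.
- vjaw: V-shaped jaw, black rubber on steel, 60 mm wide, 16 to 56 mm above the bench, open to -y. Origin: apex of the V, 28.9 mm beyond the bottle's axis, at bench height. Pushed by the bottle it first yields along +y on a light spring (2 to 6 N) for 2 to 22 mm, a distance set out of sight in the housing and new each time; then it meets a hidden firm buffer, 4 N per mm.
- lever (a joint): Pump lever angle (rad), hard stops at -0.19 and 0.19; growing swings the handle to the clamp's +y. At 0 the lever points along the clamp's -x. Forward (growing) pushes the rack, the return slips over the teeth. Swinging from below -0.13 to above 0.12 gains just one tooth (8 mm at the jaw), even to the stops; shorter swings gain none. It stays where left unless the loaded rack pushes it back.
- handle (a point): Axis of the upright round red handle, 110 mm above the bench, 140 mm from the pivot; 22 mm thick, 68 to 135 mm above the bench. Push along the stroke: 1 to 5 N free or on the light spring (the first stroke always is); on the firm buffer each tooth adds about 10 N. A full forward stroke ending 7 N or more above the free ones: firmly held, stop; above 20 N the glass may crack. Only force shows it.
- pivot (a point): The lever's vertical pivot axis, 110 mm above the bench (in the clamp frame at x = 37 mm, y = -85.7 mm); fixed.
- sample: Amber glass sample bottle, 0.22 kg, paper label, white cap. Round body 50 mm in diameter to 75 mm height, shoulder up to 88 mm, neck 24 mm, cap 30 mm in diameter from 95 to 125 mm. Origin: centre of its underside; z up its axis. It starts standing on the bench.
- cap (a point): On the axis of the sample bottle's cap, 113 mm above its underside: the place to grip it from above.
- flask: Empty conical glass flask, 130 mm high, 82 mm across the foot; bystander. Origin: centre of its underside.
- beaker: Clear plastic beaker, 84 mm across, 100 mm high; bystander. Origin: centre of its underside.
- stopper: Black bottle stopper, 32 mm across, 18 mm high; bystander. Origin: centre of its underside.

How it is judged:
By the outcome, as a careful person would: the job done as asked, in the order asked, and still so for the second after the job is handed in, with the robot touching nothing.
It also fails if it takes over 72 s, if anything falls off the work surface, if the arm or the gripper's body presses on something with over 40 N, if the wrist force passes 120 N, or if a joint passes its speed limit or range.

### The arm

A 6-joint arm with a two-finger parallel gripper is mounted at the origin on the work surface. World frame = base frame: x ahead of the robot, y to its left, z up, the work surface at z = 0. Lengths are in m, angles in rad, forces in N, time in s.
With the tool pointing down it reaches from about 0.325 to 0.9 m from the base axis. Payload 3.5 kg.
Tool frame: the origin (TCP) lies midway between the tips of the shut fingers; the grasp point (between the pads) lies 19 mm behind it; z points along the fingers, y is the line along which they close (so a half turn about z gives the same grasp; the last joint's range is limited). The gripper opens to 85 mm and grips with 20 to 120 N. Pads are 22 mm wide; open, the fingers measure 114 mm over their backs; the gripper's body (76 mm by 85 mm) begins 54 mm behind the grasp point. The pads swing forward as they close: fully open they stand 13 mm farther back than shut.
Start: joints at [-1.212, 0.276, -0.026, 1.268, 0, 1.467], TCP at [0.278, -0.56, 0.231] pointing down, gripper open.
Joint ranges: [-3.12, 3.12], [-0.85, 1.88], [-1.08, 1.24], [-1.95, 2.15], [-1.57, 1.53], [-3.14, 3.14]. Speed limits (rad/s): [2.57, 2.57, 3.14, 3.14, 3.14, 3.14].

### API

Orientations are given as a unit quaternion [w, x, y, z].
In Python, from cell import * gives the robot as it stands.
- The arm moves only by the tool arm_command, never from a script. Its argument "plan" is a list of rows, each an object with "translation": the shift along the tool's x, y, z in units of 30 mm (1.0 is 30 mm), a list of three; "turn": the turn about the tool's z in degrees. A call has 1 to 20 rows; each row shifts and turns the commanded pose from where the row before left it, along the tool's axes as they then stand; what a row does not reach is not made up. A row lasts 1/12 s, in which the tool goes at most 41.7 mm and 7.16 degrees, less where a joint would pass 70% of its speed; a pose out of reach is approached as far as the arm can. A call is refused whole if a number of a shift passes 1 or a number of a turn 7.16, either way. A call with a gripper value outside its range is refused whole. "gripper" is the opening, from 0 (shut) to 1 (fully open), set as the call begins (left out, the last holds). The fingers move at their own pace and stop on an object; "squeeze" is the grip in N (left out, the last holds). Time passes only in rows, so rows that do not move let the fingers close. It gives the time, the measured TCP pose, the force, the opening and the grip force at its end, in the units of the state.
- get_obs(): the state, without advancing time (a new reading comes with each control period).
- read_camera(name): name is "side" or "top" or "wrist"; returns the picture (480x640x3 uint8, red, green, blue); there is no depth.
- camera_params(name): a dict with "fx", "fy", "cx", "cy" (pixels), "k1" (the pictures are not rectified: a ray, as slopes to the right and down, at radius r is drawn at 1 + k1 r^2 times it, then the intrinsics apply), "T" (4x4, takes a point from camera to world coordinates). Camera axes: x right, y down, z forward; pixel columns grow to the right and rows downward; lengths in m; the calibration is good to about 2 mm. A picture is of the moment at which its call begins: read the wrist's pose just before it. camera_params takes no time and is no camera call; for the wrist camera it gives the pose at the moment of the call.
- close_job(): hands the job in; it is judged then, once.
The state is a dict: "clock": time; "joint_pos": joint angles; "joint_vel": joint speeds; "joint_efforts": joint torques, N m; "position": TCP position; "tool_rot": TCP orientation; "force": force on the tool from outside, world axes, zero at the start; "torque": the same for the moment, N m; "gripper_width": finger opening in m; "grasp_force": force on a finger pad.
Only numpy, scipy, OpenCV 4.12 (cv2) and the standard library are available. Lean on these libraries where they do the work, as an engineer would, in place of code of your own. Each camera call takes 0.05 s, during which the arm holds its last target. There are 200 camera calls.

## Working session

There is one attempt and no reset: what is moved stays moved. The work goes in short steps, Python scripts to look and compute and a tool call to move; the robot and the scene stay as the last step left them, time stands still between calls to the robot, and variables do not carry over. Pictures are saved under pics/ and viewed, at most 10 in all, crops included, and the job is handed in when it is done.

Besides the shell and the picture viewer there is one more tool, called after ">>>" as name([rows], argument=value, ...), one row to a line, values as JSON. arm_command: Moves the arm, as the interface text tells. Its arguments: {"type":"object","properties":{"plan":{"type":"array","items":{"type":"object","properties":{"translation":{"type":"array","items":{"type":"number"}},"turn":{"type":"number"}}}},"gripper":{"type":"number"},"squeeze":{"type":"number"}},"required":["plan"]}

```bash
mkdir -p pics; ls; python3 - <<'E'
from cell import *
import cv2
for n in ("top","side"):
    im=read_camera(n); cv2.imwrite(f"pics/{n}0.png",im[:,:,::-1])
    p=camera_params(n); print(n,p["fx"],p["cx"],p["cy"],p["k1"],p["T"])
o=get_obs();print(o)
E
```

```text
pics
top 506.3149686113467 326.4890402017049 239.56246678615432 -0.14418137453351493 [[-0.11163369 -0.97374888  0.19837095  0.36023571]
 [-0.99374292  0.11010824 -0.01873968 -0.01956062]
 [-0.00359453 -0.19922171 -0.97994785  1.18273382]
 [ 0.          0.          0.          1.        ]]
side 582.9791186738943 304.4782894225285 237.40247342594745 -0.08262664845148969 [[-0.99654417 -0.01836742  0.08100838  0.47010703]
 [-0.07915461  0.50567434 -0.85908557  0.91417266]
 [-0.02518468 -0.8625289  -0.50538068  0.64023326]
 [ 0.          0.          0.          1.        ]]
{'clock': 0.1, 'joint_pos': array([-1.21240876e+00,  2.77086323e-01, -2.77498061e-02,  1.26800156e+00,
        1.10534467e-05,  1.46742146e+00]), 'joint_vel': array([ 0.00022767, -0.00062537,  0.00197423, -0.00108336, -0.00071887,
       -0.00054109]), 'joint_efforts': array([-5.99879468e-05, -4.46709108e+01,  2.96128196e+01,  8.48249823e-03,
       -8.93454808e-05,  1.51170673e-05]), 'position': array([ 0.27821244, -0.5588721 ,  0.23025041]), 'tool_rot': array([-1.01309735e-03,  9.73464613e-01,  2.28835323e-01, -1.24309017e-04]), 'force': array([-0.2661036 , -0.02203035, -0.05117726]), 'torque': array([-0.00830053,  0.01160473,  0.03899781]), 'grasp_force': 0.0, 'gripper_width': 0.08568204645731388}
```

View pics/top0.png

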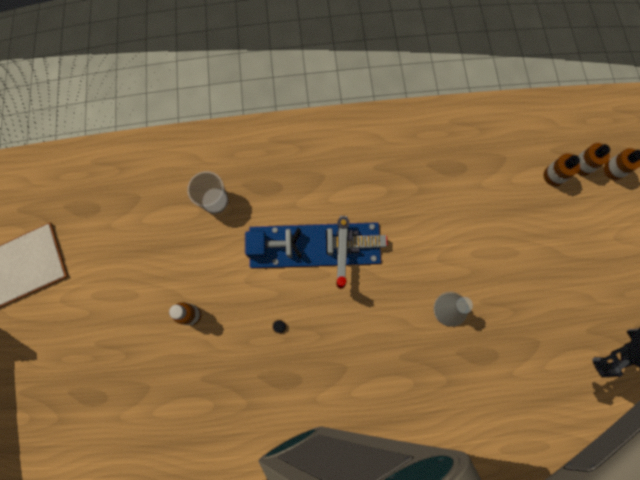

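View pics/side0.png

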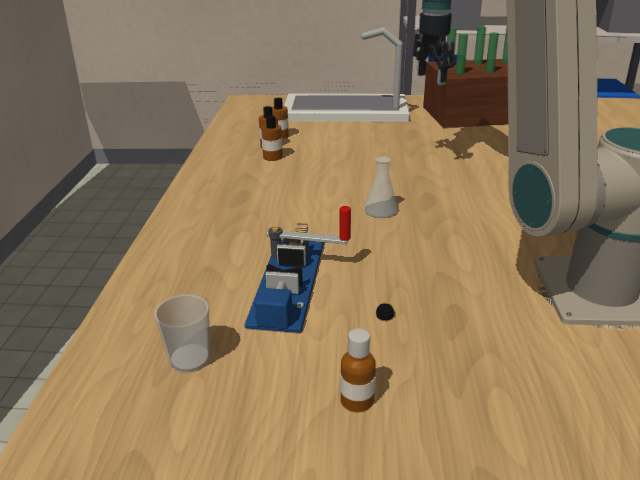

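The top view shows the clamp around (315,245), with the flat jaw at (331,240), V jaw at (297,245), handle top at (341,282) and pivot at (343,222). The sample cap is at (177,312), stopper (279,327), beaker (208,192) and flask (453,308). In the side view the cap is at (359,342) and the handle at (345,222).

```bash
cat > h.py <<'E'
from cell import *
import numpy as np, cv2
def ray(P,uv):
    K=np.array([[P["fx"],0,P["cx"]],[0,P["fy"],P["cy"]],[0,0,1.]])
    n=cv2.undistortPoints(np.array([[uv]],float),K,np.array([P["k1"],0,0,0,0]))
    # image = r(1+k1 r^2): OpenCV model
    T=np.array(P["T"]); d=T[:3,:3]@np.array([*n[0,0],1.]); return T[:3,3],d/np.linalg.norm(d)
def onz(P,uv,z):
    c,d=ray(P,uv); return c+d*(z-c[2])/d[2]
def tri(P1,a,P2,b):
    c1,d1=ray(P1,a); c2,d2=ray(P2,b)
    s=np.linalg.lstsq(np.stack([d1,-d2],1),c2-c1,rcond=None)[0]
    p,q=c1+s[0]*d1,c2+s[1]*d2; return (p+q)/2,np.linalg.norm(p-q)
def proj(P,X):
    T=np.array(P["T"]); p=T[:3,:3].T@(np.array(X)-T[:3,3]); n=p[:2]/p[2]; f=1+P["k1"]*(n@n)
    return np.array([P["fx"]*n[0]*f+P["cx"],P["fy"]*n[1]*f+P["cy"]])
def blobs(m,amin=20):
    n,l,s,c=cv2.connectedComponentsWithStats(m.astype(np.uint8)); return [(s[i],c[i],l==i) for i in range(1,n) if s[i][4]>=amin]
E
python3 - <<'E'
from h import *
np.set_printoptions(precision=4,suppress=True)
Pt,Ps=camera_params("top"),camera_params("side")
t=cv2.imread("pics/top0.png");s=cv2.imread("pics/side0.png")
def hsv(i): return [c.astype(int) for c in cv2.split(cv2.cvtColor(i,cv2.COLOR_BGR2HSV))]
H,S,V=hsv(t)
red=((H<6)|(H>174))&(S>180)&(V>100)
blue=(H>95)&(H<125)&(S>120)&(V>50)
for nm,m in (("red",red),("blue",blue)):
  for st,c,mm in blobs(m,15):
    print(nm,st,c, cv2.minAreaRect(np.argwhere(mm)[:,::-1].astype(np.float32)))
    if nm=="red": print(" handle top z.135",onz(Pt,c,.135))
w=(S<60)&(V>150); w[:, :150]=0;w[:,230:]=0;w[:280]=0;w[350:]=0
for st,c,mm in blobs(w,15): print("cap",st,c,onz(Pt,c,.122))
H,S,V=hsv(s)
red=((H<6)|(H>174))&(S>180)&(V>80)
for st,c,mm in blobs(red,40): print("side red",st,c)
# bottle side: amber
am=(H<16)&(S>150)&(V>30)&(V<150); am[:320]=0; am[:,:320]=0;am[:,400:]=0
for st,c,mm in blobs(am,40): print("side amber",st,c)
w=(S<60)&(V>110); w[:325]=0;w[360:]=0;w[:,:340]=0;w[:,380:]=0
for st,c,mm in blobs(w,40): print("side cap",st,c)
a=cv2.resize(t[200:300,230:400],None,fx=4,fy=4,interpolation=cv2.INTER_CUBIC)
b=cv2.resize(s[200:335,240:360],None,fx=4,fy=4,interpolation=cv2.INTER_CUBIC)
cv2.imwrite("pics/topc.png",a);cv2.imwrite("pics/sidec.png",b)
E
```

```text
red [337 277   9   9  67] [340.9701 281.1045] ((341.0, 281.0), (8.0, 8.0), 90.0)
 handle top z.135 [ 0.4814 -0.0597  0.135 ]
blue [ 246  225   92   42 2135] [291.6056 245.1204] ((291.7193298339844, 245.79937744140625), (39.75351333618164, 91.79095458984375), 88.15238952636719)
blue [349 224  30  11 216] [364.9444 228.6852] ((363.5, 229.0), (10.0, 29.0), 90.0)
blue [356 248  24  16 253] [368.1304 256.1028] ((367.5990295410156, 255.9901123046875), (14.229032516479492, 23.880891799926758), 84.2894058227539)
blue [347 257   3   7  19] [347.8947 260.    ] ((348.0, 260.0), (6.0, 2.0), 90.0)
cap [170 305  12  13 114] [175.1667 311.1579] [0.4574 0.2952 0.122 ]
side red [340 206  11  35 342] [344.6725 222.5789]
side amber [341 352  35  33 840] [357.7048 369.2607]
side amber [341 394  33  18 336] [356.6458 404.0595]
side cap [348 329  22  29 523] [357.7017 342.4704]
```

View pics/topc.png

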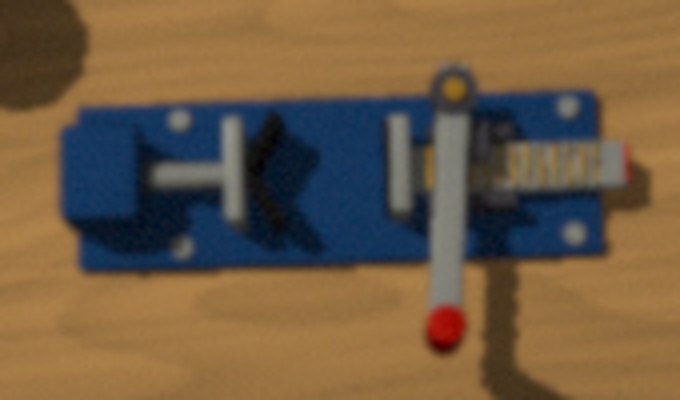

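View pics/sidec.png

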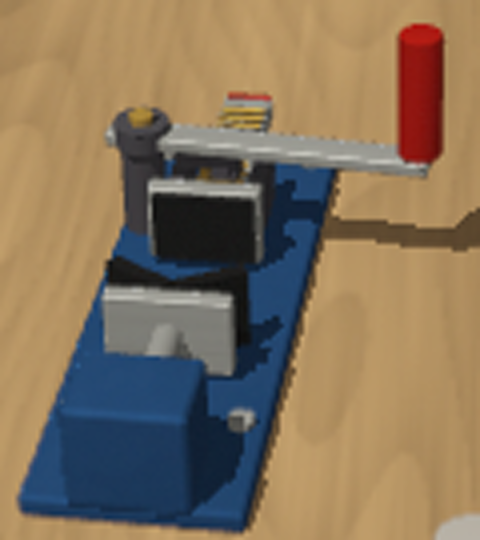

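The crops show the plate corners at top-crop (79,107), (592,90), (606,255) and (82,270), with the pivot cap at (454,89). The V apex is near (252,172) and the flat jaw face near (388,160). In the side crop the pivot cap is at (141,116).

```bash
python3 - <<'E'
from h import *
np.set_printoptions(precision=4,suppress=True)
Pt,Ps=camera_params("top"),camera_params("side")
T=lambda x,y:(230+x/4-.375,200+y/4-.375); Sd=lambda x,y:(240+x/4-.375,200+y/4-.375)
C=[onz(Pt,T(*p),.012)[:2] for p in ((79,107),(592,90),(606,255),(82,270))]
print("corners",C, [np.linalg.norm(C[i]-C[(i+1)%4]) for i in range(4)])
d=(C[0]-C[1])/2+(C[3]-C[2])/2; e=(C[0]+C[1])/2-(C[2]+C[3])/2
print("yaw from y axis",np.degrees(np.arctan2(-d[0],d[1])),"from x",np.degrees(np.arctan2(e[1],e[0])),"centre",np.mean(C,0))
print("pivot",tri(Pt,T(454,89),Ps,Sd(141,116)))
print("cap top", tri(Pt,(175.2,311.2),Ps,(358.5,333)))
h=onz(Pt,(340.97,281.1),.135); print("handle",h, "side proj axis z.10",proj(Ps,[h[0],h[1],.1015]))
print("bottle reproj side z0.11",proj(Ps,[.4574,.2952,.11]))
# steel of jaws at top z .056
for n,p in (("flat face ends",(390,114)),("",(387,210)),("V steel front",(243,117)),("",(245,225)),("V tips",(275,116)),("",(287,227)),("apex",(254,170))): print(n,onz(Pt,T(*p),.056)[:2])
print("housing",[onz(Pt,T(*p),.062)[:2] for p in ((64,128),(137,124),(137,217),(68,219))])
E
```

```text
corners [array([0.6497, 0.137 ]), array([ 0.6256, -0.1676]), array([ 0.5263, -0.1627]), array([0.5518, 0.1433])] [np.float64(0.3055026546812406), np.float64(0.09942202613846979), np.float64(0.3070029962975158), np.float64(0.0980874292840301)]
yaw from y axis -4.643854632672522 from x -3.237374829926493 centre [ 0.5884 -0.0125]
pivot (array([ 0.6219, -0.0826,  0.0726]), np.float64(0.0013417285686187))
cap top (array([0.4578, 0.294 , 0.1258]), np.float64(0.0015424151830857214))
handle [ 0.4814 -0.0597  0.135 ] side proj axis z.10 [346.1816 222.7096]
bottle reproj side z0.11 [359.0424 342.5688]
flat face ends [ 0.6146 -0.0455]
 [ 0.5596 -0.0376]
V steel front [0.6223 0.038 ]
 [0.56  0.043]
V tips [0.6208 0.0198]
 [0.5562 0.0195]
apex [0.5909 0.0348]
housing [array([0.6261, 0.1398]), array([0.6237, 0.0981]), array([0.5703, 0.1028]), array([0.5735, 0.1418])]
```

>>> arm_command([
  {"translation": [0,0,-0.4],"turn": -6.54},
  {"translation": [0,0,-0.4],"turn": -6.54},
  {"translation": [0,0,-0.4],"turn": -6.54},
  {"translation": [0,0,-0.4],"turn": -6.54},
  {"translation": [0,0,-0.4],"turn": -6.54},
  {"translation": [0,0,-0.4],"turn": -6.54},
  {"translation": [0,0,-0.4],"turn": -6.54},
  {"translation": [0,0,-0.4],"turn": -6.54},
  {"translation": [0,0,-0.4],"turn": -6.54},
  {"translation": [1,0.3,0],"turn": 0},
  {"translation": [1,0.3,0],"turn": 0},
  {"translation": [1,0.3,0],"turn": 0},
  {"translation": [1,0.3,0],"turn": 0},
  {"translation": [1,0.3,0],"turn": 0},
  {"translation": [1,0.3,0],"turn": 0},
  {"translation": [1,0.3,0],"turn": 0},
  {"translation": [1,0.3,0],"turn": 0},
  {"translation": [1,0.3,0],"turn": 0},
  {"translation": [1,0.3,0],"turn": 0},
])

```text
clock: 1.68
position: [0.3926, -0.2662, 0.3388]
tool_rot: [-0.0, 0.735, 0.678, 0.0]
force: [-0.2, 0.2, 0.0]
gripper_width: 0.0854
grasp_force: 0.0
```

>>> arm_command([
  {"translation": [1,0.3,0],"turn": 0},
  {"translation": [1,0.3,0],"turn": 0},
  {"translation": [1,0.3,0],"turn": 0},
  {"translation": [1,0.3,0],"turn": 0},
  {"translation": [1,0.3,0],"turn": 0},
  {"translation": [1,0.3,0],"turn": 0},
  {"translation": [1,0.3,0],"turn": 0},
  {"translation": [1,0.3,0],"turn": 0},
  {"translation": [1,0.3,0],"turn": 0},
  {"translation": [0,0,0],"turn": 0},
  {"translation": [0,0,0],"turn": 0},
])

```text
clock: 2.6
position: [0.4953, -0.0041, 0.3387]
tool_rot: [-0.0, 0.734, 0.679, -0.001]
force: [-0.3, 0.4, -0.3]
gripper_width: 0.0854
grasp_force: 0.0
```

```bash
python3 - <<'E'
from h import *
P=camera_params("wrist"); im=read_camera("wrist"); cv2.imwrite("pics/w1.png",im[:,:,::-1])
np.save("w1.npy",P,allow_pickle=True)
o=get_obs();print(o["clock"],o["position"],o["tool_rot"],P["T"])
E
```

```text
2.65 [ 0.49506299 -0.0050498   0.33878429] [-3.42246683e-04  7.34900416e-01  6.78174674e-01 -6.11036877e-04] [[ 9.96869552e-01 -7.52530417e-02 -2.42502900e-02  5.02001241e-01]
 [-7.90604335e-02 -9.51642769e-01 -2.96859375e-01  7.03449940e-02]
 [-7.38042177e-04  2.97847310e-01 -9.54613238e-01  4.81168669e-01]
 [ 0.00000000e+00  0.00000000e+00  0.00000000e+00  1.00000000e+00]]
```

View pics/w1.png

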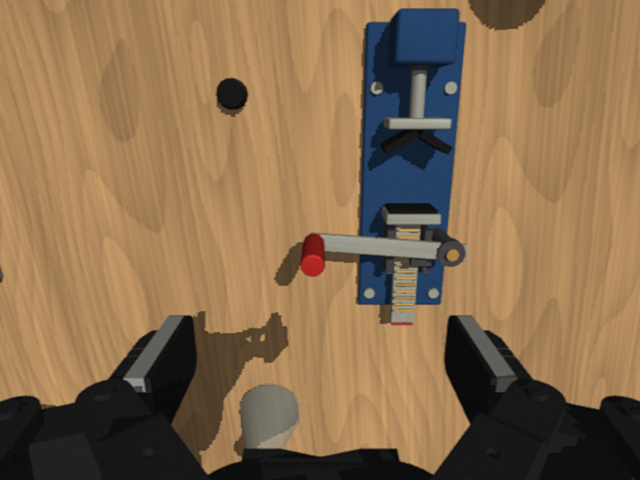

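The wrist view shows plate corners near (367,23), (466,24), (440,304) and (358,303). The pivot cap is at (453,254), handle top at (313,265), V tips at (383,149) and (450,149) and the V apex at (418,131). The flat jaw's steel top edge is around rows 213–222.

```bash
python3 - <<'E'
from h import *
np.set_printoptions(precision=4,suppress=True)
P=np.load("w1.npy",allow_pickle=True).item()
C=[onz(P,p,.012)[:2] for p in ((466,24),(440,304),(358,303),(367,23))]
print(C,np.mean(C,0),[np.linalg.norm(C[i]-C[i-1]) for i in range(4)])
d=(C[0]-C[1])+(C[3]-C[2]); print("yaw",np.degrees(np.arctan2(-d[0],d[1])))
pv=onz(P,(453,254),.0726)[:2]; h=onz(P,(313,265),.135)[:2]
print("pivot",pv,"handle",h,np.linalg.norm(h-pv),np.degrees(np.arctan2(h[1]-pv[1],-(h[0]-pv[0]))))
for y in (4.2,4.6,5.0):
  a=np.radians(-y);X=np.array([np.cos(a),np.sin(a)]);Y=np.array([-X[1],X[0]])
  O=pv-.037*X+.0857*Y; print(y,"O from pivot",O,"apex pred",O+.0289*Y,"plate centre in clamp",(np.mean(C,0)-O)@X,(np.mean(C,0)-O)@Y)
for n,p in (("tipL",(383,149)),("tipR",(450,149)),("apex",(418,131)),("flatL",(387,213)),("flatR",(440,213))): print(n,onz(P,p,.056)[:2])
E
```

```text
[array([0.652 , 0.1352]), array([ 0.6275, -0.1692]), array([ 0.5292, -0.1602]), array([0.5542, 0.1438])] [ 0.5907 -0.0126] [np.float64(0.09821601447327254), np.float64(0.3054311259604333), np.float64(0.09873885638868919), np.float64(0.3050203197254213)]
yaw -4.652618581551378
pivot [ 0.6241 -0.0836] handle [ 0.4853 -0.0607] 0.1407601687775865 9.3781654465288
4.2 O from pivot [0.5935 0.0046] apex pred [0.5956 0.0334] plate centre in clamp -0.0015406944353275847 -0.017310416041067662
4.6 O from pivot [0.5941 0.0048] apex pred [0.5965 0.0336] plate centre in clamp -0.002017200713077159 -0.017581145266904286
5.0 O from pivot [0.5948 0.005 ] apex pred [0.5973 0.0338] plate centre in clamp -0.002491805347509117 -0.01785519450961926
tipL [0.5596 0.0245]
tipR [0.6248 0.0193]
apex [0.5939 0.0389]
flatL [ 0.5614 -0.0401]
flatR [ 0.6153 -0.0443]
```

>>> arm_command([
  {"translation": [0.985,-0.204,0],"turn": 0},
  {"translation": [0.985,-0.204,0],"turn": 0},
  {"translation": [0.985,-0.204,0],"turn": 0},
  {"translation": [0.985,-0.204,0],"turn": 0},
  {"translation": [0.985,-0.204,0],"turn": 0},
  {"translation": [0.985,-0.204,0],"turn": 0},
  {"translation": [0.985,-0.204,0],"turn": 0},
  {"translation": [0.985,-0.204,0],"turn": 0},
  {"translation": [0.985,-0.204,0],"turn": 0},
  {"translation": [0.985,-0.204,0],"turn": 0},
  {"translation": [0,0,0.8],"turn": 0},
  {"translation": [0,0,0.8],"turn": 0},
  {"translation": [0,0,0.8],"turn": 0},
  {"translation": [0,0,0],"turn": 0},
  {"translation": [0,0,0],"turn": 0},
])

```text
clock: 3.9
position: [0.4577, 0.2924, 0.266]
tool_rot: [-0.0, 0.736, 0.677, -0.002]
force: [0.9, -0.4, -0.1]
gripper_width: 0.0854
grasp_force: 0.0
```

```bash
python3 - <<'E'
from h import *
P=camera_params("wrist"); im=read_camera("wrist"); cv2.imwrite("pics/w2.png",im[:,:,::-1])
o=get_obs();print(o["clock"],o["position"])
h,s,v=cv2.split(cv2.cvtColor(im,cv2.COLOR_RGB2HSV)); m=(s<50)&(v>150)
for st,c,mm in blobs(m,200): print(st,c,onz(P,c,.125),cv2.minEnclosingCircle(np.argwhere(mm)[:,::-1].astype(np.float32)))
E
```

```text
3.95 [0.4588687  0.29309767 0.26778353]
[ 301  197   41   41 1302] [320.93778802 216.90092166] [0.45878239 0.2937853  0.125     ] ((321.0, 217.0), 20.61562728881836)
```

View pics/w2.png

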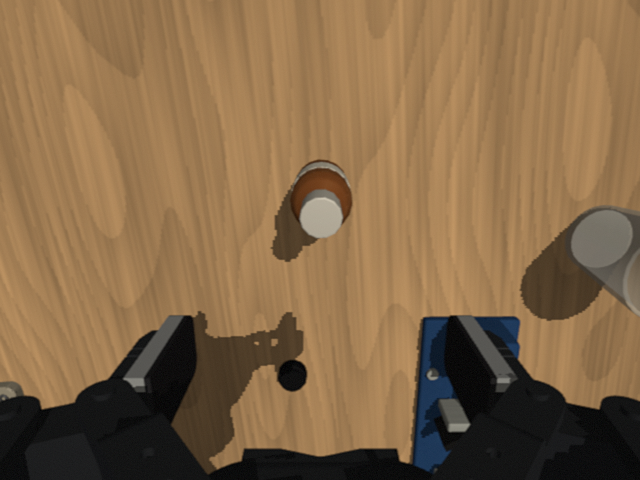

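The cap sits at (321,217), which puts it within 1 mm of the tool axis. I'll descend and grip.

>>> arm_command([
  {"translation": [0.02,0,0.7],"turn": 0},
  {"translation": [0,0,0.8],"turn": 0},
  {"translation": [0,0,0.8],"turn": 0},
  {"translation": [0,0,0.8],"turn": 0},
  {"translation": [0,0,0.8],"turn": 0},
  {"translation": [0,0,0.8],"turn": 0},
  {"translation": [0,0,0.6],"turn": 0},
  {"translation": [0,0,0.4],"turn": 0},
  {"translation": [0,0,0],"turn": 0},
  {"translation": [0,0,0],"turn": 0},
])

```text
clock: 4.78
position: [0.4599, 0.2947, 0.0976]
tool_rot: [0.0, 0.736, 0.677, 0.001]
force: [2.0, 0.2, 0.6]
gripper_width: 0.0856
grasp_force: 0.0
```

>>> arm_command([
  {"translation": [0,0,0],"turn": 0},
  {"translation": [0,0,0],"turn": 0},
  {"translation": [0,0,0],"turn": 0},
  {"translation": [0,0,0],"turn": 0},
  {"translation": [0,0,0],"turn": 0},
  {"translation": [0,0,0],"turn": 0},
  {"translation": [0,0,0],"turn": 0},
  {"translation": [0,0,0],"turn": 0},
  {"translation": [0,0,0],"turn": 0},
  {"translation": [0,0,0],"turn": 0},
], gripper=0, squeeze=40)

```text
clock: 5.62
position: [0.4589, 0.2951, 0.0972]
tool_rot: [-0.0, 0.735, 0.678, 0.001]
force: [-2.1, -0.3, 5.6]
gripper_width: 0.0289
grasp_force: 39.2
```

>>> arm_command([
  {"translation": [0,0,-0.4],"turn": 0},
  {"translation": [0,0,-0.8],"turn": 0},
  {"translation": [0,0,-0.8],"turn": 0},
  {"translation": [0,0,-0.8],"turn": 0},
  {"translation": [0,0,-0.8],"turn": 0},
  {"translation": [0,0,-0.4],"turn": 0},
  {"translation": [-0.45,0.25,0],"turn": 0},
  {"translation": [-0.9,0.5,0],"turn": 0},
  {"translation": [-0.9,0.5,0],"turn": 0},
  {"translation": [-0.9,0.5,0],"turn": 0},
  {"translation": [-0.9,0.5,0],"turn": 0},
  {"translation": [-0.9,0.5,0],"turn": 0},
  {"translation": [-0.9,0.5,0],"turn": 0},
  {"translation": [-0.9,0.5,0],"turn": 0},
  {"translation": [-0.9,0.5,0],"turn": 0},
  {"translation": [-0.9,0.49,0],"turn": 0},
  {"translation": [-0.9,0.49,0],"turn": 0},
  {"translation": [0,0,0],"turn": 0},
  {"translation": [0,0,0],"turn": 0},
])

```text
clock: 7.2
position: [0.5916, -0.0021, 0.2148]
tool_rot: [-0.001, 0.736, 0.677, -0.001]
force: [-0.8, 0.2, -3.1]
gripper_width: 0.0289
grasp_force: 40.1
```

```bash
python3 - <<'E'
from h import *
np.set_printoptions(precision=4,suppress=True)
P=camera_params("wrist"); im=read_camera("wrist"); Pt=camera_params("top"); t=read_camera("top")
o=get_obs();print(o["clock"],o["position"],o["tool_rot"],o["force"],o["gripper_width"])
cv2.imwrite("pics/w3.png",np.vstack([im[:,:,::-1]]))
E
```

```text
7.3 [ 0.5908 -0.0003  0.2151] [-0.0011  0.7354  0.6776 -0.0007] [-0.6806  0.0312 -2.502 ] 0.02879567049940673
```

View pics/w3.png

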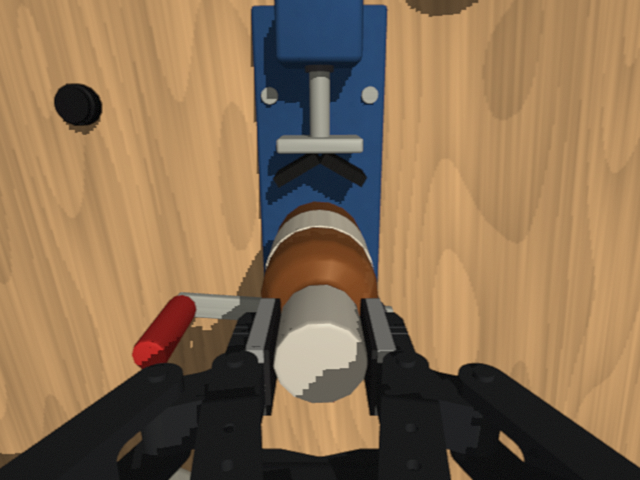

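The bottle is in the grip with its axis at u≈320, in line with the V apex at (320,155). I'll check the V tips at (278,183) and (363,183).

```bash
python3 - <<'E'
from h import *
np.set_printoptions(precision=4,suppress=True)
P=camera_params("wrist"); T=get_obs()["position"]
a=np.radians(-4.63);X=np.array([np.cos(a),np.sin(a)]);Y=np.array([-X[1],X[0]])
for n,p in (("tipL",(277,183)),("tipR",(364,184)),("apex",(320,154)),("steelL",(277,136)),("steelR",(363,136))):
  q=onz(P,p,.056)[:2]; print(n,q,"rel tcp in clamp",(q-T[:2])@X,(q-T[:2])@Y)
E
```

```text
tipL [0.5626 0.0241] rel tcp in clamp -0.030092582437845215 0.02201067356674894
tipR [0.624  0.0183] rel tcp in clamp 0.03155431810561155 0.021215902630589787
apex [0.5946 0.0418] rel tcp in clamp 0.00040702823701562705 0.04224169936047435
steelL [0.5662 0.0564] rel tcp in clamp -0.0290715729337944 0.0544717447408643
steelR [0.625  0.0515] rel tcp in clamp 0.029915437223140228 0.05438132965361132
```

>>> arm_command([
  {"translation": [0,0.03,0.3],"turn": 0},
  {"translation": [0,0,0.5],"turn": 0},
  {"translation": [0,0,0.5],"turn": 0},
  {"translation": [0,0,0.5],"turn": 0},
  {"translation": [0,0,0.5],"turn": 0},
  {"translation": [0,0,0.5],"turn": 0},
  {"translation": [0,0,0.3],"turn": 0},
  {"translation": [0,0,0.2],"turn": 0},
  {"translation": [0,0,0.1],"turn": 0},
  {"translation": [0,0,0],"turn": 0},
  {"translation": [0,0,0],"turn": 0},
])

```text
clock: 8.22
position: [0.5932, -0.0006, 0.1149]
tool_rot: [0.0, 0.735, 0.678, 0.0]
force: [1.1, 0.3, -3.3]
gripper_width: 0.029
grasp_force: 40.2
```

>>> arm_command([
  {"translation": [0,0,0.05],"turn": 0},
  {"translation": [0,0,0.05],"turn": 0},
  {"translation": [0,0,0.05],"turn": 0},
  {"translation": [0,0,0],"turn": 0},
  {"translation": [0,0,0],"turn": 0},
])

```text
clock: 8.63
position: [0.5927, -0.0008, 0.1098]
tool_rot: [-0.0, 0.735, 0.678, -0.0]
force: [0.7, -0.8, -2.7]
gripper_width: 0.0285
grasp_force: 40.2
```

>>> arm_command([
  {"translation": [0,0,0.04],"turn": 0},
  {"translation": [0,0,0],"turn": 0},
  {"translation": [0,0,0],"turn": 0},
])

```text
clock: 8.88
position: [0.593, -0.0008, 0.1093]
tool_rot: [0.0, 0.735, 0.678, 0.0]
force: [-1.6, -0.8, 2.9]
gripper_width: 0.0289
grasp_force: 40.6
```

>>> arm_command([
  {"translation": [0,0,0],"turn": 0},
  {"translation": [0,0,0],"turn": 0},
  {"translation": [0,0,0],"turn": 0},
  {"translation": [0,0,0],"turn": 0},
  {"translation": [0,0,0],"turn": 0},
  {"translation": [0,0,0],"turn": 0},
  {"translation": [0,0,-0.3],"turn": 0},
  {"translation": [0,0,-0.7],"turn": 0},
  {"translation": [0,0,-0.8],"turn": 0},
  {"translation": [0,0,-0.8],"turn": 0},
  {"translation": [0,0,-0.8],"turn": 0},
  {"translation": [0,0,0],"turn": 0},
  {"translation": [0,0,0],"turn": 0},
], gripper=0.75)

```text
clock: 9.97
position: [0.5944, -0.0009, 0.2134]
tool_rot: [0.002, 0.735, 0.678, 0.002]
force: [-0.6, -0.8, -0.0]
gripper_width: 0.0645
grasp_force: 0.0
```

```bash
python3 - <<'E'
from h import *
np.set_printoptions(precision=4,suppress=True)
P=camera_params("wrist"); im=read_camera("wrist"); s=read_camera("side")
o=get_obs();print(o["clock"],o["position"],o["tool_rot"],o["force"],o["gripper_width"])
cv2.imwrite("pics/w4.png",np.hstack([cv2.resize(im,(440,330))[:,:,::-1],cv2.resize(s[150:330,200:392],(352,330))[:,:,::-1]]))
E
```

```text
10.0667 [ 0.5923 -0.0007  0.2103] [-0.0002  0.7354  0.6777 -0.0002] [-0.9255 -0.0659 -0.2919] 0.06413279835594797
```

View pics/w4.png

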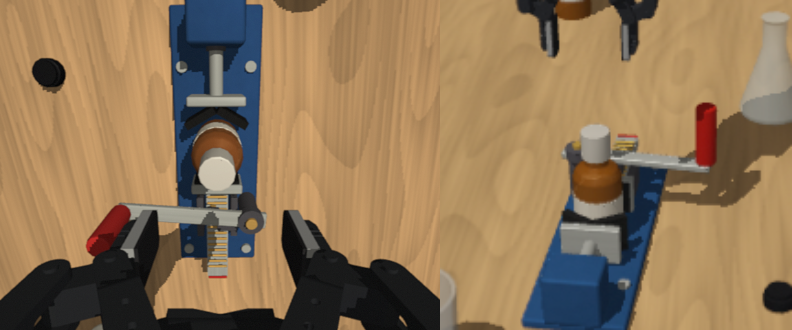

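The bottle stands upright between the jaws. In the left panel the cap is at (217,172), between the V at (217,115) and the flat jaw at (217,188), and it is released. Next I'll turn to the handle.

>>> arm_command([
  {"translation": [0,0,0],"turn": -6.92},
  {"translation": [0,0,0],"turn": -6.92},
  {"translation": [0,0,0],"turn": -6.92},
  {"translation": [0,0,0],"turn": -6.92},
  {"translation": [0,0,0],"turn": -6.92},
  {"translation": [0,0,0],"turn": -6.92},
  {"translation": [0,0,0],"turn": -6.92},
  {"translation": [0,0,0],"turn": -6.92},
  {"translation": [0,0,0],"turn": -6.92},
  {"translation": [0,0,0],"turn": -6.92},
  {"translation": [0,0,0],"turn": -6.92},
  {"translation": [0,0,0],"turn": -6.92},
  {"translation": [0,0,0],"turn": -6.92},
  {"translation": [0.69,-0.455,0],"turn": 0},
  {"translation": [0.69,-0.455,0],"turn": 0},
  {"translation": [0.69,-0.455,0],"turn": 0},
  {"translation": [0.69,-0.455,0],"turn": 0},
  {"translation": [0.69,-0.455,0],"turn": 0},
  {"translation": [0,0,0],"turn": 0},
  {"translation": [0,0,0],"turn": 0},
])

```text
clock: 11.73
position: [0.4822, -0.0603, 0.2093]
tool_rot: [-0.001, 0.042, 0.999, 0.0]
force: [0.5, 0.3, 0.7]
gripper_width: 0.0638
grasp_force: 0.0
```

```bash
python3 - <<'E'
from h import *
np.set_printoptions(precision=4,suppress=True)
P=camera_params("wrist"); im=read_camera("wrist")
o=get_obs();print(o["clock"],o["position"],o["tool_rot"],o["joint_pos"])
cv2.imwrite("pics/w5.png",im[:,:,::-1])
h,s,v=cv2.split(cv2.cvtColor(im,cv2.COLOR_RGB2HSV)); m=((h<6)|(h>174))&(s>150)&(v>80)
for st,c,mm in blobs(m,200): print(st,c,onz(P,c,.11))
E
```

```text
11.7833 [ 0.4833 -0.0601  0.2096] [-0.0006  0.0415  0.9991  0.0003] [-0.2568  0.0457 -0.3471  1.1794  0.0003 -0.1737]
[ 302  213   38   60 1771] [320.8204 244.4009] [ 0.4856 -0.0614  0.11  ]
```

View pics/w5.png

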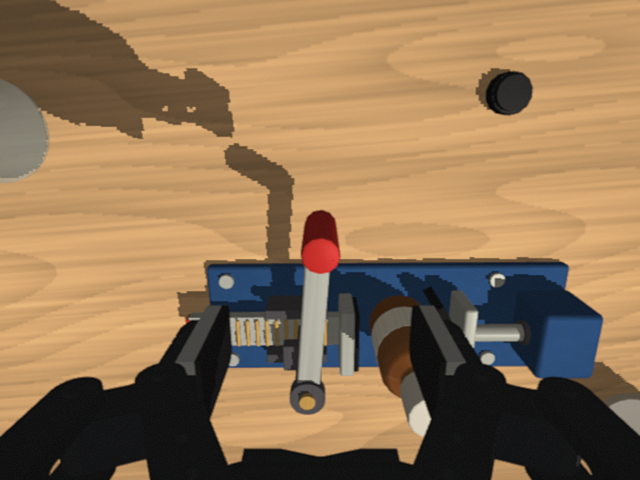

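The handle top is at (321,256), centred between the fingers, at about (0.485, -0.061). I'll descend and grip it.

>>> arm_command([
  {"translation": [-0.05,-0.03,0.4],"turn": 0},
  {"translation": [0,0,0.6],"turn": 0},
  {"translation": [0,0,0.6],"turn": 0},
  {"translation": [0,0,0.6],"turn": 0},
  {"translation": [0,0,0.6],"turn": 0},
  {"translation": [0,0,0.6],"turn": 0},
  {"translation": [0,0,0.3],"turn": 0},
  {"translation": [0,0,0.2],"turn": 0},
  {"translation": [0,0,0],"turn": 0},
  {"translation": [0,0,0],"turn": 0},
])

```text
clock: 12.62
position: [0.486, -0.0612, 0.0938]
tool_rot: [0.0, 0.041, 0.999, 0.0]
force: [0.4, 0.7, 0.5]
gripper_width: 0.0641
grasp_force: 0.0
```

>>> arm_command([
  {"translation": [0,0,0],"turn": 0},
  {"translation": [0,0,0],"turn": 0},
  {"translation": [0,0,0],"turn": 0},
  {"translation": [0,0,0],"turn": 0},
  {"translation": [0,0,0],"turn": 0},
  {"translation": [0,0,0],"turn": 0},
  {"translation": [0,0,0],"turn": 0},
  {"translation": [0,0,0],"turn": 0},
  {"translation": [0,0,0],"turn": 0},
  {"translation": [0,0,0],"turn": 0},
], gripper=0, squeeze=50)

```text
clock: 13.45
position: [0.486, -0.0614, 0.0946]
tool_rot: [0.001, 0.041, 0.999, -0.0]
force: [-0.8, 1.1, 5.4]
gripper_width: 0.0208
grasp_force: 48.7
```

>>> arm_command([
  {"translation": [0.01,-0.14,0],"turn": 0},
  {"translation": [0.005,-0.14,0],"turn": 0},
  {"translation": [0,-0.14,0],"turn": 0},
  {"translation": [0,-0.14,0],"turn": 0},
  {"translation": [-0.005,-0.14,0],"turn": 0},
  {"translation": [-0.01,-0.14,0],"turn": 0},
  {"translation": [-0.02,-0.14,0],"turn": 0},
  {"translation": [-0.025,-0.13,0],"turn": 0},
  {"translation": [0,0,0],"turn": 0},
  {"translation": [0,0,0],"turn": 0},
  {"translation": [0,0,0],"turn": 0},
])

```text
clock: 14.37
position: [0.4835, -0.0932, 0.0944]
tool_rot: [-0.0, 0.04, 0.999, 0.001]
force: [-3.0, 4.4, 8.0]
gripper_width: 0.0205
grasp_force: 49.5
```

```bash
cat > m.py <<'E'
from h import *
np.set_printoptions(precision=4,suppress=True)
def meas(save=None):
    a=np.radians(-4.63);X=np.array([np.cos(a),np.sin(a)]);Y=np.array([-X[1],X[0]])
    o=get_obs(); P=camera_params("wrist"); im=read_camera("wrist")
    r=o["position"][:2]-np.array([.6235,-.083]); f=o["force"]
    print(o["clock"],"tcp",o["position"],"lever est",np.arcsin(r@Y/.14),"radius",np.linalg.norm(r),"F along clamp x,y",f[:2]@X,f[:2]@Y,"w",o["gripper_width"])
    if save: cv2.imwrite(save,im[:,:,::-1])
    return im,P
E
python3 -c "
from m import *
meas('pics/w6.png')"
```

```text
14.3667 tcp [ 0.4835 -0.0932  0.0944] lever est -0.1542503799368544 radius 0.14039665751852068 F along clamp x,y -3.3873108918624615 4.158993043102022 w 0.020509312125714496
```

View pics/w6.png

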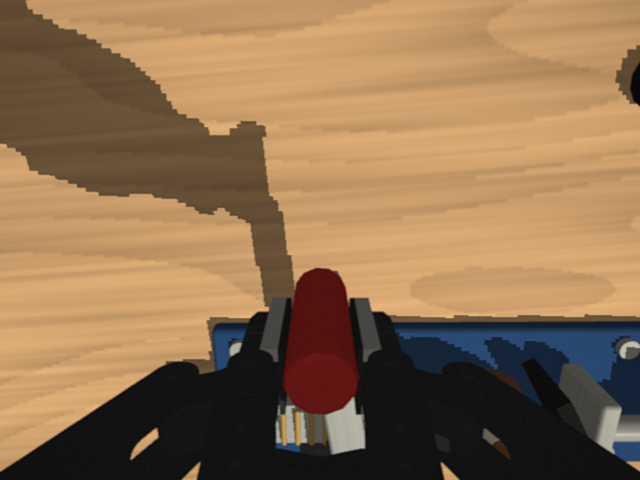

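The handle is held at (320,340), with the lever swung to the -y side.

>>> arm_command([
  {"translation": [-0.01,-0.07,0],"turn": 0},
  {"translation": [0,0,0],"turn": 0},
  {"translation": [0,0,0],"turn": 0},
])

```text
clock: 14.67
position: [0.4836, -0.0945, 0.0944]
tool_rot: [-0.0, 0.04, 0.999, 0.002]
force: [-2.2, 6.3, 8.3]
gripper_width: 0.0205
grasp_force: 49.7
```

>>> arm_command([
  {"translation": [0.015,0.1,0],"turn": 0},
  {"translation": [0.015,0.1,0],"turn": 0},
  {"translation": [0.01,0.1,0],"turn": 0},
  {"translation": [0.01,0.1,0],"turn": 0},
  {"translation": [0.005,0.1,0],"turn": 0},
  {"translation": [0.005,0.1,0],"turn": 0},
  {"translation": [0,0.1,0],"turn": 0},
  {"translation": [0,0.1,0],"turn": 0},
  {"translation": [0,0.1,0],"turn": 0},
  {"translation": [-0.005,0.1,0],"turn": 0},
  {"translation": [-0.005,0.1,0],"turn": 0},
  {"translation": [-0.01,0.1,0],"turn": 0},
  {"translation": [-0.01,0.1,0],"turn": 0},
  {"translation": [-0.01,0.1,0],"turn": 0},
  {"translation": [-0.015,0.1,0],"turn": 0},
])

```text
clock: 15.92
position: [0.4857, -0.0533, 0.0941]
tool_rot: [-0.002, 0.043, 0.999, -0.002]
force: [-5.1, -2.9, 11.2]
gripper_width: 0.0209
grasp_force: 50.2
```

```bash
python3 -c "
from m import *
meas('pics/s1.png')"
```

```text
15.9167 tcp [ 0.4857 -0.0533  0.0941] lever est 0.13214326461244777 radius 0.14098479769847833 F along clamp x,y -4.898666116689088 -3.2625540913711877 w 0.02087373699696976
```

>>> arm_command([
  {"translation": [0.01,0.05,0],"turn": 0},
  {"translation": [0.01,0.05,0],"turn": 0},
])

```text
clock: 16.13
position: [0.4862, -0.0511, 0.0942]
tool_rot: [-0.001, 0.043, 0.999, -0.003]
force: [-4.2, -8.1, 5.7]
gripper_width: 0.0209
grasp_force: 49.7
```

```bash
python3 -c "
from m import *
meas();meas()"
```

```text
16.1333 tcp [ 0.4862 -0.0511  0.0942] lever est 0.14879086725740273 radius 0.14098175700418714 F along clamp x,y -3.486625276942903 -8.384872694158423 w 0.020906054969921553
16.1833 tcp [ 0.4862 -0.051   0.0942] lever est 0.14942036561892985 radius 0.1409798790775296 F along clamp x,y -4.30230864437529 -6.1112395056448365 w 0.020893423306860684
```

```bash
cat >> m.py <<'E'
def rack():
    t=read_camera("top"); P=camera_params("top")
    a=np.radians(-4.63);X=np.array([np.cos(a),np.sin(a)]);Y=np.array([-X[1],X[0]]);O=np.array([.593,.005])
    for nm,im in (("now",t),("start",cv2.imread("pics/top0.png")[:,:,::-1])):
        im=im.astype(int); m=(im[...,0]>110)&(im[...,1]<75)&(im[...,2]<85); w=np.zeros_like(m); w[228:256,360:400]=1
        u=im[240:243,:,:].mean(0)
        for st,c,_ in blobs(m&w,2): 
            q=onz(P,c,.04)[:2]-O; print(nm,"rack end",st,c,"clamp y",q@Y)
    s=read_camera("side"); h,sa,v=cv2.split(cv2.cvtColor(s,cv2.COLOR_RGB2HSV)); m=(sa<60)&(v>130)
    w=np.zeros_like(m); w[210:260,265:320]=1
    for st,c,_ in blobs(m&w,60): print("side white",st,c)
    cv2.imwrite("pics/t_%d.png"%(get_obs()["clock"]*100),t[:,:,::-1])
E
python3 -c "
from m import *
rack()"
```

```text
now rack end [383 240   1   3   3] [383. 241.] clamp y -0.17646756303926794
start rack end [386 240   2   4   4] [386.25 241.5 ] clamp y -0.18391738628402585
side white [277 218  15  21 242] [282.9256 227.2355]
side white [293 232  27  11 163] [306.3374 236.8957]
```

>>> arm_command([
  {"translation": [0.015,-0.1,0],"turn": 0},
  {"translation": [0.015,-0.1,0],"turn": 0},
  {"translation": [0.01,-0.1,0],"turn": 0},
  {"translation": [0.01,-0.1,0],"turn": 0},
  {"translation": [0.01,-0.1,0],"turn": 0},
  {"translation": [0.005,-0.1,0],"turn": 0},
  {"translation": [0,-0.1,0],"turn": 0},
  {"translation": [0,-0.1,0],"turn": 0},
  {"translation": [0,-0.1,0],"turn": 0},
  {"translation": [0,-0.1,0],"turn": 0},
  {"translation": [-0.005,-0.1,0],"turn": 0},
  {"translation": [-0.01,-0.1,0],"turn": 0},
  {"translation": [-0.01,-0.1,0],"turn": 0},
  {"translation": [-0.01,-0.1,0],"turn": 0},
  {"translation": [-0.015,-0.1,0],"turn": 0},
  {"translation": [-0.015,-0.1,0],"turn": 0},
  {"translation": [0,0,0],"turn": 0},
  {"translation": [0,0,0],"turn": 0},
])

```text
clock: 17.83
position: [0.4818, -0.0949, 0.094]
tool_rot: [-0.001, 0.041, 0.999, 0.002]
force: [-4.2, 4.8, 10.4]
gripper_width: 0.0211
grasp_force: 49.9
```

```bash
python3 -c "
from m import *
meas()"
```

```text
17.8333 tcp [ 0.4818 -0.0949  0.094 ] lever est -0.16713156523822797 radius 0.14223661670404736 F along clamp x,y -4.599170491076524 4.4599346849097845 w 0.02106348298874059
```

>>> arm_command([
  {"translation": [0.015,0.1,0],"turn": 0},
  {"translation": [0.015,0.1,0],"turn": 0},
  {"translation": [0.01,0.1,0],"turn": 0},
  {"translation": [0.01,0.1,0],"turn": 0},
  {"translation": [0.01,0.1,0],"turn": 0},
  {"translation": [0.005,0.1,0],"turn": 0},
  {"translation": [0,0.1,0],"turn": 0},
  {"translation": [0,0.1,0],"turn": 0},
  {"translation": [0,0.1,0],"turn": 0},
  {"translation": [0,0.1,0],"turn": 0},
  {"translation": [0,0.1,0],"turn": 0},
  {"translation": [-0.005,0.1,0],"turn": 0},
])

```text
clock: 18.88
position: [0.4821, -0.0625, 0.0939]
tool_rot: [-0.002, 0.043, 0.999, -0.003]
force: [-7.8, -7.2, 7.5]
gripper_width: 0.0207
grasp_force: 50.0
```

>>> arm_command([
  {"translation": [-0.01,0.1,0],"turn": 0},
  {"translation": [-0.01,0.1,0],"turn": 0},
  {"translation": [-0.01,0.1,0],"turn": 0},
])

```text
clock: 19.13
position: [0.4838, -0.0533, 0.0938]
tool_rot: [-0.002, 0.043, 0.999, -0.002]
force: [-6.6, -7.0, 8.2]
gripper_width: 0.0207
grasp_force: 49.9
```

>>> arm_command([
  {"translation": [-0.01,0.1,0],"turn": 0},
  {"translation": [0,0,0],"turn": 0},
])

```text
clock: 19.3
position: [0.4841, -0.0504, 0.0938]
tool_rot: [-0.003, 0.043, 0.999, -0.003]
force: [-6.8, -5.6, 8.3]
gripper_width: 0.0207
grasp_force: 50.0
```

```bash
python3 -c "
from m import *
meas();meas();rack()"
```

```text
19.3 tcp [ 0.4841 -0.0504  0.0938] lever est 0.15208003415897214 radius 0.14317869488628174 F along clamp x,y -6.315726064914543 -6.1300700418645055 w 0.02072447162452357
19.35 tcp [ 0.4841 -0.0505  0.0938] lever est 0.1516874400071822 radius 0.1431478503917166 F along clamp x,y -6.83059089269909 -6.264419696395994 w 0.02085157043113542
now rack end [379 236   2  10  15] [379.3333 240.6667] clamp y -0.16803617883823038
start rack end [386 240   2   4   4] [386.25 241.5 ] clamp y -0.18391738628402585
side white [276 219  16  21 244] [282.3484 228.373 ]
side white [292 232  28  10 172] [305.8721 236.9593]
```

>>> arm_command([
  {"translation": [0.01,-0.1,0],"turn": 0},
  {"translation": [0.01,-0.1,0],"turn": 0},
  {"translation": [0.01,-0.1,0],"turn": 0},
  {"translation": [0.01,-0.1,0],"turn": 0},
  {"translation": [0.005,-0.1,0],"turn": 0},
  {"translation": [0.005,-0.1,0],"turn": 0},
  {"translation": [0,-0.1,0],"turn": 0},
  {"translation": [0,-0.1,0],"turn": 0},
  {"translation": [0,-0.1,0],"turn": 0},
  {"translation": [-0.005,-0.1,0],"turn": 0},
  {"translation": [-0.005,-0.1,0],"turn": 0},
  {"translation": [-0.01,-0.1,0],"turn": 0},
  {"translation": [-0.015,-0.1,0],"turn": 0},
  {"translation": [-0.015,-0.1,0],"turn": 0},
  {"translation": [-0.015,-0.1,0],"turn": 0},
  {"translation": [-0.015,-0.1,0],"turn": 0},
  {"translation": [0,0,0],"turn": 0},
  {"translation": [0,0,0],"turn": 0},
])

```text
clock: 21.0
position: [0.4815, -0.0947, 0.0935]
tool_rot: [-0.002, 0.04, 0.999, 0.002]
force: [-4.3, 5.9, 7.5]
gripper_width: 0.021
grasp_force: 49.9
```

```bash
python3 -c "
from m import *
meas()"
```

```text
21.0 tcp [ 0.4815 -0.0947  0.0935] lever est -0.16601808543942806 radius 0.1425005913493394 F along clamp x,y -4.783006848101117 5.554393377596421 w 0.021024710179301204
```

>>> arm_command([
  {"translation": [0.015,0.1,0],"turn": 0},
  {"translation": [0.015,0.1,0],"turn": 0},
  {"translation": [0.01,0.1,0],"turn": 0},
  {"translation": [0.01,0.1,0],"turn": 0},
  {"translation": [0.005,0.1,0],"turn": 0},
  {"translation": [0.005,0.1,0],"turn": 0},
  {"translation": [0,0.1,0],"turn": 0},
  {"translation": [0,0.1,0],"turn": 0},
  {"translation": [0,0.1,0],"turn": 0},
  {"translation": [0,0.1,0],"turn": 0},
  {"translation": [0,0.1,0],"turn": 0},
  {"translation": [-0.005,0.1,0],"turn": 0},
])

```text
clock: 22.05
position: [0.4818, -0.0625, 0.0935]
tool_rot: [-0.003, 0.043, 0.999, -0.002]
force: [-7.3, -4.7, 7.5]
gripper_width: 0.0212
grasp_force: 49.9
```

>>> arm_command([
  {"translation": [-0.01,0.1,0],"turn": 0},
  {"translation": [-0.01,0.1,0],"turn": 0},
  {"translation": [-0.01,0.1,0],"turn": 0},
])

```text
clock: 22.3
position: [0.4835, -0.0533, 0.0935]
tool_rot: [-0.003, 0.043, 0.999, -0.002]
force: [-5.3, -3.1, 7.8]
gripper_width: 0.0206
grasp_force: 50.1
```

>>> arm_command([
  {"translation": [-0.01,0.1,0],"turn": 0},
  {"translation": [0,0,0],"turn": 0},
])

```text
clock: 22.47
position: [0.4841, -0.0508, 0.0935]
tool_rot: [-0.003, 0.043, 0.999, -0.003]
force: [-7.7, -6.8, 6.7]
gripper_width: 0.0209
grasp_force: 50.1
```

```bash
python3 -c "
from m import *
meas();meas();rack()"
```

```text
22.4667 tcp [ 0.4841 -0.0508  0.0935] lever est 0.14930608346185198 radius 0.14307384291313396 F along clamp x,y -7.0799948774161825 -7.370266156606954 w 0.020901238501248875
22.5167 tcp [ 0.4841 -0.0509  0.0935] lever est 0.14889217946267314 radius 0.14307967750741662 F along clamp x,y -6.905493829397741 -7.374583682020998 w 0.020894330019547564
now rack end [375 237   1   6   6] [375.  239.5] clamp y -0.15816662785813093
start rack end [386 240   2   4   4] [386.25 241.5 ] clamp y -0.18391738628402585
side white [275 221  16  22 250] [281.656 230.644]
side white [292 230  28  13 199] [304.8241 236.206 ]
```

>>> arm_command([
  {"translation": [0.01,-0.1,0],"turn": 0},
  {"translation": [0.01,-0.1,0],"turn": 0},
  {"translation": [0.01,-0.1,0],"turn": 0},
  {"translation": [0.01,-0.1,0],"turn": 0},
  {"translation": [0.005,-0.1,0],"turn": 0},
  {"translation": [0.005,-0.1,0],"turn": 0},
  {"translation": [0,-0.1,0],"turn": 0},
  {"translation": [0,-0.1,0],"turn": 0},
  {"translation": [0,-0.1,0],"turn": 0},
  {"translation": [-0.005,-0.1,0],"turn": 0},
  {"translation": [-0.005,-0.1,0],"turn": 0},
  {"translation": [-0.01,-0.1,0],"turn": 0},
  {"translation": [-0.01,-0.1,0],"turn": 0},
  {"translation": [-0.015,-0.1,0],"turn": 0},
  {"translation": [-0.015,-0.1,0],"turn": 0},
  {"translation": [-0.015,-0.1,0],"turn": 0},
  {"translation": [0,0,0],"turn": 0},
  {"translation": [0,0,0],"turn": 0},
])

```text
clock: 24.17
position: [0.4808, -0.0945, 0.0932]
tool_rot: [-0.003, 0.04, 0.999, 0.002]
force: [-6.7, 5.3, 7.5]
gripper_width: 0.0209
grasp_force: 50.1
```

```bash
python3 -c "
from m import *
meas()"
```

```text
24.1667 tcp [ 0.4808 -0.0945  0.0932] lever est -0.16498049448554078 radius 0.1431874485667818 F along clamp x,y -7.081343465099792 4.787214128227218 w 0.020860663416074073
```

>>> arm_command([
  {"translation": [0.015,0.1,0],"turn": 0},
  {"translation": [0.015,0.1,0],"turn": 0},
  {"translation": [0.01,0.1,0],"turn": 0},
  {"translation": [0.01,0.1,0],"turn": 0},
  {"translation": [0.005,0.1,0],"turn": 0},
  {"translation": [0.005,0.1,0],"turn": 0},
  {"translation": [0,0.1,0],"turn": 0},
  {"translation": [0,0.1,0],"turn": 0},
  {"translation": [0,0.1,0],"turn": 0},
  {"translation": [0,0.1,0],"turn": 0},
  {"translation": [0,0.1,0],"turn": 0},
  {"translation": [-0.005,0.1,0],"turn": 0},
])

```text
clock: 25.22
position: [0.4805, -0.0627, 0.0931]
tool_rot: [-0.005, 0.043, 0.999, -0.003]
force: [-3.6, -7.8, 1.6]
gripper_width: 0.0209
grasp_force: 49.6
```

>>> arm_command([
  {"translation": [-0.01,0.1,0],"turn": 0},
  {"translation": [-0.01,0.1,0],"turn": 0},
  {"translation": [-0.01,0.1,0],"turn": 0},
])

```text
clock: 25.47
position: [0.483, -0.0529, 0.0931]
tool_rot: [-0.004, 0.043, 0.999, -0.002]
force: [-9.4, -6.1, 6.6]
gripper_width: 0.0206
grasp_force: 50.1
```

>>> arm_command([
  {"translation": [-0.01,0.1,0],"turn": 0},
  {"translation": [0,0,0],"turn": 0},
])

```text
clock: 25.63
position: [0.4833, -0.0502, 0.093]
tool_rot: [-0.004, 0.042, 0.999, -0.002]
force: [-9.0, -4.3, 7.1]
gripper_width: 0.0208
grasp_force: 50.1
```

```bash
python3 -c "
from m import *
meas();meas();rack()"
```

```text
25.6333 tcp [ 0.4833 -0.0502  0.093 ] lever est 0.15325752812059007 radius 0.14397827385710607 F along clamp x,y -8.646689366377469 -4.987101008060787 w 0.020833276567171544
25.6833 tcp [ 0.4833 -0.0502  0.093 ] lever est 0.15314177971077367 radius 0.1439837482402319 F along clamp x,y -8.56591784224302 -6.406680332948417 w 0.02098727896161376
start rack end [386 240   2   4   4] [386.25 241.5 ] clamp y -0.18391738628402585
side white [274 223  16  22 249] [280.8394 233.0643]
side white [291 232  29  11 189] [304.9153 236.7249]
```

>>> arm_command([
  {"translation": [0,-0.06,0],"turn": 0},
  {"translation": [0,0,0],"turn": 0},
  {"translation": [0,0,0],"turn": 0},
  {"translation": [0,0,0],"turn": 0},
  {"translation": [0,0,0],"turn": 0},
], gripper=0.5)

```text
clock: 26.25
position: [0.4877, -0.0505, 0.0937]
tool_rot: [0.0, 0.041, 0.999, 0.0]
force: [-0.1, 0.3, 0.1]
gripper_width: 0.0428
grasp_force: 0.0
```

>>> arm_command([
  {"translation": [0,0,0],"turn": 0},
  {"translation": [0,0,0],"turn": 0},
  {"translation": [0,0,0],"turn": 0},
  {"translation": [0,0,0],"turn": 0},
  {"translation": [0,0,0],"turn": 0},
  {"translation": [0,0,0],"turn": 0},
], gripper=0)

```text
clock: 26.75
position: [0.4877, -0.0514, 0.0941]
tool_rot: [0.0, 0.041, 0.999, -0.001]
force: [-1.5, -5.3, 5.2]
gripper_width: 0.0212
grasp_force: 48.8
```

```bash
python3 -c "
from m import *
meas();rack()"
```

```text
26.75 tcp [ 0.4877 -0.0514  0.0941] lever est 0.14751272467908536 radius 0.13939767673195674 F along clamp x,y -1.0848887392626763 -5.362765226806646 w 0.02119959395604608
start rack end [386 240   2   4   4] [386.25 241.5 ] clamp y -0.18391738628402585
side white [274 223  16  22 250] [280.8  232.94]
side white [291 232  29  11 188] [304.8989 236.5691]
```

>>> arm_command([
  {"translation": [0.015,-0.1,0],"turn": -1.15},
  {"translation": [0.015,-0.1,0],"turn": -1.15},
  {"translation": [0.015,-0.1,0],"turn": -1.15},
  {"translation": [0.015,-0.1,0],"turn": -1.15},
  {"translation": [0.015,-0.1,0],"turn": -1.15},
  {"translation": [0.015,-0.1,0],"turn": -1.15},
  {"translation": [0.015,-0.1,0],"turn": -1.15},
  {"translation": [0.015,-0.1,0],"turn": -1.15},
  {"translation": [0.015,-0.1,0],"turn": -1.15},
  {"translation": [0.015,-0.1,0],"turn": -1.15},
  {"translation": [0.015,-0.1,0],"turn": -1.15},
  {"translation": [0.015,-0.1,0],"turn": -1.15},
  {"translation": [0.015,-0.1,0],"turn": -1.15},
  {"translation": [0.015,-0.1,0],"turn": -1.15},
  {"translation": [0.015,-0.1,0],"turn": -1.15},
  {"translation": [0.015,-0.1,0],"turn": -1.15},
  {"translation": [0,0,0],"turn": 0},
  {"translation": [0,0,0],"turn": 0},
])

```text
clock: 28.4
position: [0.4851, -0.0968, 0.0941]
tool_rot: [0.002, -0.12, 0.993, 0.002]
force: [2.5, 5.5, 4.3]
gripper_width: 0.0207
grasp_force: 49.1
```

```bash
python3 -c "
from m import *
meas()"
```

```text
28.4 tcp [ 0.4851 -0.0968  0.0941] lever est -0.1793007424289423 radius 0.1390753650418673 F along clamp x,y 2.0044583908957847 5.657976429598031 w 0.02068164175845402
```

>>> arm_command([
  {"translation": [-0.015,0.1,0],"turn": 1.15},
  {"translation": [-0.015,0.1,0],"turn": 1.15},
  {"translation": [-0.015,0.1,0],"turn": 1.15},
  {"translation": [-0.015,0.1,0],"turn": 1.15},
  {"translation": [-0.015,0.1,0],"turn": 1.15},
  {"translation": [-0.015,0.1,0],"turn": 1.15},
  {"translation": [-0.015,0.1,0],"turn": 1.15},
  {"translation": [-0.015,0.1,0],"turn": 1.15},
  {"translation": [-0.015,0.1,0],"turn": 1.15},
  {"translation": [-0.015,0.1,0],"turn": 1.15},
  {"translation": [-0.015,0.1,0],"turn": 1.15},
  {"translation": [-0.015,0.1,0],"turn": 1.15},
])

```text
clock: 29.45
position: [0.4856, -0.0629, 0.0941]
tool_rot: [0.001, 0.002, 1.0, -0.001]
force: [2.5, -3.6, 2.2]
gripper_width: 0.0208
grasp_force: 49.1
```

>>> arm_command([
  {"translation": [-0.015,0.1,0],"turn": 1.15},
  {"translation": [-0.015,0.1,0],"turn": 1.15},
  {"translation": [-0.015,0.1,0],"turn": 1.15},
])

```text
clock: 29.7
position: [0.487, -0.0546, 0.0941]
tool_rot: [0.001, 0.032, 0.999, -0.002]
force: [1.3, -6.6, 2.1]
gripper_width: 0.0208
grasp_force: 49.2
```

>>> arm_command([
  {"translation": [-0.015,0.1,0],"turn": 1.15},
  {"translation": [0,0,0],"turn": 0},
])

```text
clock: 29.87
position: [0.4877, -0.0517, 0.0941]
tool_rot: [0.001, 0.042, 0.999, -0.002]
force: [1.1, -5.4, 1.7]
gripper_width: 0.0209
grasp_force: 49.2
```

```bash
python3 -c "
from m import *
meas();meas();rack()"
```

```text
29.8667 tcp [ 0.4877 -0.0517  0.0941] lever est 0.1448753527534147 radius 0.13940300063295302 F along clamp x,y 1.5338263379360808 -5.3296428103932625 w 0.020888706144336383
29.9167 tcp [ 0.4876 -0.0518  0.0941] lever est 0.14440080898956242 radius 0.1394010991543075 F along clamp x,y -0.09491184117267298 -5.435103606932539 w 0.0207713538278493
start rack end [386 240   2   4   4] [386.25 241.5 ] clamp y -0.18391738628402585
side white [273 225  17  22 257] [280.0233 234.9377]
side white [290 232  30  11 180] [304.8889 236.7444]
```

>>> arm_command([
  {"translation": [0.015,-0.1,0],"turn": -1.15},
  {"translation": [0.015,-0.1,0],"turn": -1.15},
  {"translation": [0.015,-0.1,0],"turn": -1.15},
  {"translation": [0.015,-0.1,0],"turn": -1.15},
  {"translation": [0.015,-0.1,0],"turn": -1.15},
  {"translation": [0.015,-0.1,0],"turn": -1.15},
  {"translation": [0.015,-0.1,0],"turn": -1.15},
  {"translation": [0.015,-0.1,0],"turn": -1.15},
  {"translation": [0.015,-0.1,0],"turn": -1.15},
  {"translation": [0.015,-0.1,0],"turn": -1.15},
  {"translation": [0.015,-0.1,0],"turn": -1.15},
  {"translation": [0.015,-0.1,0],"turn": -1.15},
  {"translation": [0.015,-0.1,0],"turn": -1.15},
  {"translation": [0.015,-0.1,0],"turn": -1.15},
  {"translation": [0.015,-0.1,0],"turn": -1.15},
  {"translation": [0.015,-0.1,0],"turn": -1.15},
  {"translation": [0,0,0],"turn": 0},
  {"translation": [0,0,0],"turn": 0},
])

```text
clock: 31.57
position: [0.4852, -0.097, 0.0942]
tool_rot: [0.003, -0.12, 0.993, 0.002]
force: [5.5, 3.8, 0.6]
gripper_width: 0.0204
grasp_force: 49.3
```

>>> arm_command([
  {"translation": [-0.015,0.1,0],"turn": 1.15},
  {"translation": [-0.015,0.1,0],"turn": 1.15},
  {"translation": [-0.015,0.1,0],"turn": 1.15},
  {"translation": [-0.015,0.1,0],"turn": 1.15},
  {"translation": [-0.015,0.1,0],"turn": 1.15},
  {"translation": [-0.015,0.1,0],"turn": 1.15},
  {"translation": [-0.015,0.1,0],"turn": 1.15},
  {"translation": [-0.015,0.1,0],"turn": 1.15},
  {"translation": [-0.015,0.1,0],"turn": 1.15},
  {"translation": [-0.015,0.1,0],"turn": 1.15},
  {"translation": [-0.015,0.1,0],"turn": 1.15},
  {"translation": [-0.015,0.1,0],"turn": 1.15},
])

```text
clock: 32.57
position: [0.4854, -0.065, 0.0942]
tool_rot: [0.002, 0.001, 1.0, -0.003]
force: [2.9, -12.2, -1.3]
gripper_width: 0.0209
grasp_force: 49.7
```

>>> arm_command([
  {"translation": [-0.015,0.1,0],"turn": 1.15},
  {"translation": [-0.015,0.1,0],"turn": 1.15},
  {"translation": [-0.015,0.1,0],"turn": 1.15},
])

```text
clock: 32.82
position: [0.4868, -0.0563, 0.0942]
tool_rot: [0.002, 0.032, 0.999, -0.003]
force: [2.1, -12.6, -0.7]
gripper_width: 0.0212
grasp_force: 49.7
```

>>> arm_command([
  {"translation": [-0.015,0.1,0],"turn": 1.15},
  {"translation": [0,0,0],"turn": 0},
])

```text
clock: 32.98
position: [0.4874, -0.0532, 0.0941]
tool_rot: [0.002, 0.042, 0.999, -0.003]
force: [2.0, -11.4, -0.7]
gripper_width: 0.021
grasp_force: 49.7
```

```bash
python3 -c "
from m import *
meas();meas();rack()"
```

```text
32.9833 tcp [ 0.4874 -0.0532  0.0941] lever est 0.1338413050381975 radius 0.1393593282057024 F along clamp x,y 2.9624439253353976 -11.21955789491383 w 0.020968894081033498
33.0333 tcp [ 0.4874 -0.0533  0.0941] lever est 0.13339713428184535 radius 0.13933982981802895 F along clamp x,y 2.8523447967404745 -10.583444553058088 w 0.020737739010092394
start rack end [386 240   2   4   4] [386.25 241.5 ] clamp y -0.18391738628402585
side white [273 227  16  22 259] [279.3012 236.7413]
side white [289 232  31  10 187] [304.6203 236.4866]
```

>>> arm_command([
  {"translation": [-0.005,0.06,0],"turn": 0},
  {"translation": [-0.005,0.04,0],"turn": 0},
  {"translation": [0,0,0],"turn": 0},
])

```text
clock: 33.43
position: [0.4878, -0.0516, 0.0942]
tool_rot: [0.002, 0.042, 0.999, -0.005]
force: [2.3, -15.2, 0.2]
gripper_width: 0.021
grasp_force: 50.1
```

```bash
python3 -c "
from m import *
meas();meas();meas();rack()"
```

```text
33.4333 tcp [ 0.4878 -0.0516  0.0942] lever est 0.1458881289294182 radius 0.13932995449003388 F along clamp x,y 3.4672789054290916 -14.934110886359507 w 0.021011412113516273
33.4833 tcp [ 0.4877 -0.0516  0.0941] lever est 0.146028464071857 radius 0.13935326827902775 F along clamp x,y 2.5217419156720253 -14.83793430217426 w 0.020382985087275884
33.5333 tcp [ 0.4877 -0.0516  0.0941] lever est 0.14609784227399972 radius 0.1393444024280433 F along clamp x,y 2.410879496343257 -14.146213831623767 w 0.02086894487089852
start rack end [386 240   2   4   4] [386.25 241.5 ] clamp y -0.18391738628402585
side white [273 227  47  22 446] [289.9081 236.7578]
```

The stroke now ends at about 14.6 N, against about 5.5 N on the free strokes. The clamp is firmly held, so I stop here and let go.

>>> arm_command([
  {"translation": [0,-0.05,0],"turn": 0},
  {"translation": [0,-0.05,0],"turn": 0},
  {"translation": [0,-0.05,0],"turn": 0},
  {"translation": [0,0,0],"turn": 0},
])

```text
clock: 34.02
position: [0.4871, -0.0544, 0.0941]
tool_rot: [0.001, 0.041, 0.999, -0.003]
force: [2.2, -8.6, 2.3]
gripper_width: 0.0207
grasp_force: 49.7
```

>>> arm_command([
  {"translation": [0,0,0],"turn": 0},
  {"translation": [0,0,0],"turn": 0},
  {"translation": [0,0,0],"turn": 0},
  {"translation": [0,0,0],"turn": 0},
  {"translation": [0,0,0],"turn": 0},
  {"translation": [0,0,0],"turn": 0},
  {"translation": [0,0,-0.4],"turn": 0},
  {"translation": [0,0,-0.8],"turn": 0},
  {"translation": [0,0,-0.8],"turn": 0},
  {"translation": [0,0,-0.8],"turn": 0},
  {"translation": [0,0,-0.8],"turn": 0},
  {"translation": [0,0,-0.4],"turn": 0},
  {"translation": [0.7,0,-0.3],"turn": 0},
  {"translation": [0.7,0,-0.3],"turn": 0},
  {"translation": [0,0,0],"turn": 0},
  {"translation": [0,0,0],"turn": 0},
], gripper=0.7)

```text
clock: 35.35
position: [0.4435, -0.0483, 0.2322]
tool_rot: [0.001, 0.041, 0.999, -0.0]
force: [-0.7, 0.5, 0.5]
gripper_width: 0.0599
grasp_force: 0.0
```

```bash
python3 -c "
from m import *
meas('pics/f.png');rack()
P=camera_params('top');o=get_obs();print(o['force'])
t=read_camera('top');s=read_camera('side')
cv2.imwrite('pics/fin.png',np.hstack([cv2.resize(t[190:310,220:400],(480,320))[:,:,::-1],cv2.resize(s[150:330,230:390],(284,320))[:,:,::-1]]))
i=t.astype(int); m=(i[...,0]>130)&(i[...,1]<60)&(i[...,2]<60)
for st,c,_ in blobs(m,15):
  q=onz(P,c,.135)[:2]; print('handle',c,q)
"
```

```text
35.35 tcp [ 0.4435 -0.0483  0.2322] lever est 0.1439652655757522 radius 0.18331676720984033 F along clamp x,y -0.6987067028984508 0.4663266512756279 w 0.05994748977844472
start rack end [386 240   2   4   4] [386.25 241.5 ] clamp y -0.18391738628402585
side white [273 227  47  22 422] [289.628  235.8341]
[ 0.6762  0.8239 -0.0103]
```

```bash
python3 -c "
from cell import *
print(close_job())"
```

```text
the job is handed in; nothing more can be done
None
```

I stood the sample bottle upright in the clamp, let it go, and closed the clamp with six lever strokes; the last ended about 9 N heavier than the free ones, so I stopped, released the handle and handed in the job at about 35 s.

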